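Put the paint pots back in the colour caddy

TASK

Put the four full paint pots (plain lids) into the wooden caddy, each standing upright on the floor of the well whose disc has the colour of its lid. Keep every pot upright all the while so that no paint spills, and leave the two used-up pots with a black cross on the lid where they stand.

Things in the scene. Friction and masses are not known exactly. Their poses are not given: they have to be found in the camera images.
- pot_red: Full paint pot: a plain round screw-top jar, 40 mm across over its whole height and 56 mm tall, red paint and a plain red lid without any mark. About 70 g, stands upright on the mat. Origin: centre of its underside; z up along its axis.
- pot_yellow: Full paint pot: a plain round screw-top jar, 40 mm across over its whole height and 56 mm tall, yellow paint and a plain yellow lid without any mark. About 70 g, stands upright on the mat. Origin: centre of its underside; z up along its axis.
- pot_blue: Full paint pot: a plain round screw-top jar, 40 mm across over its whole height and 56 mm tall, blue paint and a plain blue lid without any mark. About 70 g, stands upright on the mat. Origin: centre of its underside; z up along its axis.
- pot_white: Full paint pot: a plain round screw-top jar, 40 mm across over its whole height and 56 mm tall, white paint and a plain white lid without any mark. About 70 g, stands upright on the mat. Origin: centre of its underside; z up along its axis.
- empty_red: Used-up paint pot, the same jar (40 mm across, 56 mm tall) with a red lid, but with a large black cross over its lid. Leave it where it stands. Origin: centre of its underside; z up.
- empty_blue: Used-up paint pot, the same jar (40 mm across, 56 mm tall) with a blue lid, but with a large black cross over its lid. Leave it where it stands. Origin: centre of its underside; z up.
- pad_red: Red disc, 54 mm across, 2 mm thick, on the floor of a well of the wooden caddy. Origin: centre of its underside and of the well, 6 mm above the table; x, y along the caddy's sides. Caddy: fixed block 170 x 170 x 20 mm with 2 x 2 square wells 60 mm wide, 82 mm between centres, 14 mm deep; its top is 12 mm above the underside of a pot standing on the disc. Any colour can be in any well.
- pad_yellow: Yellow disc, 54 mm across, 2 mm thick, on the floor of a well of the wooden caddy. Origin: centre of its underside and of the well, 6 mm above the table; x, y along the caddy's sides. Caddy: fixed block 170 x 170 x 20 mm with 2 x 2 square wells 60 mm wide, 82 mm between centres, 14 mm deep; its top is 12 mm above the underside of a pot standing on the disc. Any colour can be in any well.
- pad_blue: Blue disc, 54 mm across, 2 mm thick, on the floor of a well of the wooden caddy. Origin: centre of its underside and of the well, 6 mm above the table; x, y along the caddy's sides. Caddy: fixed block 170 x 170 x 20 mm with 2 x 2 square wells 60 mm wide, 82 mm between centres, 14 mm deep; its top is 12 mm above the underside of a pot standing on the disc. Any colour can be in any well.
- pad_white: White disc, 54 mm across, 2 mm thick, on the floor of a well of the wooden caddy. Origin: centre of its underside and of the well, 6 mm above the table; x, y along the caddy's sides. Caddy: fixed block 170 x 170 x 20 mm with 2 x 2 square wells 60 mm wide, 82 mm between centres, 14 mm deep; its top is 12 mm above the underside of a pot standing on the disc. Any colour can be in any well.
Mind the look-alikes: they are no part of the job. What is shaped like the empty_blue but green is not meant. Leave any green look-alike of the pot_yellow alone.

How it is judged (in metres and radians):
At the end, for the whole second after the job is handed in: Each plain-lidded pot stands on the disc of its own colour: within 15 mm of the disc's centre, its underside less than 6 mm above the disc's underside, within 0.12 rad of upright, released and at rest. Both crossed pots are upright and at rest within 25 mm of where they started (horizontal distance between pot_red and pad_red below 0.015 m and z of pot_red in the frame of pad_red below 0.006 m and angle between each of pot_red, pot_yellow, pot_blue, pot_white, empty_red, empty_blue's own z axis and vertical below 0.12 rad and linear speed of each of pot_red, pot_yellow, pot_blue, pot_white, empty_red, empty_blue below 0.02 m/s and horizontal distance between pot_yellow and pad_yellow below 0.015 m and z of pot_yellow in the frame of pad_yellow below 0.006 m and horizontal distance between pot_blue and pad_blue below 0.015 m and z of pot_blue in the frame of pad_blue below 0.006 m and horizontal distance between pot_white and pad_white below 0.015 m and z of pot_white in the frame of pad_white below 0.006 m and distance of each of empty_red, empty_blue from where it was at the start of the episode below 0.025 m); the robot touches nothing.
It fails at once if a full or used-up pot is tipped more than 0.6 rad (angle between any of pot_red, pot_yellow, pot_blue, pot_white, empty_red, empty_blue's own z axis and vertical above 0.6 rad).
It fails at once if a used-up (crossed) pot is moved more than 25 mm from its place (distance of any of empty_red, empty_blue from where it was at the start of the episode above 0.025 m).
It also fails if it takes over 96 s, if anything falls off the work surface, if the arm or the gripper's body presses on something with over 40 N, if the wrist force passes 120 N, or if a joint passes its speed limit or range.

ROBOT

A 7-joint arm with a two-finger parallel gripper is mounted at the origin on the work surface. World frame = base frame: x ahead of the robot, y to its left, z up, the work surface at z = 0. Lengths are in m, angles in degrees, forces in N, time in s.
With the tool pointing down it reaches from about 0.425 to 0.875 m from the base axis. Payload 4.7 kg.
Tool frame: the origin (TCP) lies midway between the tips of the shut fingers; the grasp point (between the pads) lies 19 mm behind it; z points along the fingers, y is the line along which they close (so a half turn about z gives the same grasp; the last joint's range is limited). The gripper opens to 87 mm and grips with 3 to 60 N. Pads are 19 mm wide; open, the fingers measure 117 mm over their backs; the gripper's body (75 mm by 190 mm) begins 51 mm behind the grasp point.
Start: joints at [68.589, 18.392, -4.016, 83.108, 1.295, 78.541, -3.26], TCP at [0.246, -0.602, 0.223] pointing down, gripper open.
Joint ranges: [-163.93, 163.93], [-17.29, 119.83], [-79.2, 71.16], [3.27, 140.29], [-89.18, 269.18], [5.43, 117.66], [-154.24, 154.24]. Speed limits (degrees/s): [147.25, 147.25, 180, 180, 180, 180, 180].

INTERFACE

Orientations are given as [roll, pitch, yaw] about the fixed x, y, z axes, in that order (R = Rz(yaw) Ry(pitch) Rx(roll)).
In Python, from cell import env gives the robot as it stands.
- The arm moves only by the tool step_arm, never from a script. Its argument "moves" is a list of rows, each an object with "dp": the shift along the tool's x, y, z in mm, a list of three; "dr": the turn, a rotation vector about the tool's x, y, z in rad, a list of three; "fingers": the closure, from 0 (fully open) to 1 (shut). In form: [{"dp": [dx, dy, dz], "dr": [ax, ay, az], "fingers": fingers}, ...]. A call has exactly 5 rows; each row shifts and turns the commanded pose from where the row before left it, along the tool's axes as they then stand; what a row does not reach is not made up. A row lasts 1/8 s, in which the tool goes at most 62.5 mm and 10.7 degrees, less where a joint would pass 70% of its speed; a pose out of reach is approached as far as the arm can. A call with a gripper value outside its range is refused whole. The fingers move at their own pace and stop on an object; "squeeze" is the grip in N (left out, the last holds). Time passes only in rows, so rows that do not move let the fingers close, or fill a call up. It gives the time, the measured TCP pose, the force, the opening and the grip force at its end, in the units of the state.
- env.get_obs(): the state, without advancing time (a new reading comes with each control period).
- env.read_camera(name): name is "scene" or "top" or "wrist"; returns the picture (480x640x3 uint8, red, green, blue); there is no depth.
- env.camera_model(name): a dict with "fx", "fy", "cx", "cy" (pixels), "R" (3x3) and "t" (3): a world point X has camera coordinates R X + t. Camera axes: x right, y down, z forward; pixel columns grow to the right and rows downward; lengths in m; the calibration is good to about 2 mm. A picture is of the moment at which its call begins: read the wrist's pose just before it. camera_model takes no time and is no camera call; for the wrist camera it gives the pose at the moment of the call.
- env.sign_off(): hands the job in; it is judged then, once.
The state is a dict: "time_s": time; "qpos": joint angles; "joint_velocities": joint speeds; "effort": joint torques, N m; "tool_pos": TCP position; "tool_rot": TCP orientation; "force": force on the tool from outside, world axes, zero at the start; "wrist_torque": the same for the moment, N m; "grip_width": finger opening in m; "grasp_force": force on a finger pad.
Only numpy, scipy, OpenCV 4.12 (cv2) and the standard library are available. Lean on these libraries where they do the work, as an engineer would, in place of code of your own. Each camera call takes 0.05 s, during which the arm holds its last target. There are 200 camera calls.

## Working session

There is one attempt and no reset: what is moved stays moved. The work goes in short steps, Python scripts to look and compute and a tool call to move; the robot and the scene stay as the last step left them, time stands still between calls to the robot, and variables do not carry over. Pictures are saved under pics/ and viewed, at most 14 in all, crops included, and the job is handed in when it is done.

Besides the shell and the picture viewer there is one more tool, called by a JSON object that holds its "fn" and its "kwargs". step_arm: Moves the arm, as the interface text tells. Its arguments: {"type":"object","properties":{"moves":{"type":"array","items":{"type":"object","properties":{"dp":{"type":"array","items":{"type":"number"}},"dr":{"type":"array","items":{"type":"number"}},"fingers":{"type":"number"}}}},"squeeze":{"type":"number"}},"required":["moves"]}

```bash
mkdir -p pics; ls; python3 - <<'E'
from cell import env
import cv2
for n in ("top","scene"):
    cv2.imwrite(f"pics/{n}0.png",env.read_camera(n)[:,:,::-1]); m=env.camera_model(n); print(n,m)
o=env.get_obs(); print(o)
E
```

```text
pics
top {'fx': 615.9131084255341, 'fy': 615.9131084255341, 'cx': 325.7426458096776, 'cy': 234.6725812930489, 'R': array([[-4.96890885e-04, -9.99956939e-01,  9.26682526e-03],
       [-9.96152100e-01, -3.17185897e-04, -8.76407091e-02],
       [ 8.76398745e-02, -9.27471531e-03, -9.96109046e-01]]), 't': array([-0.03069397,  0.58685556,  1.31827776])}
scene {'fx': 550.450128458897, 'fy': 550.450128458897, 'cx': 315.81212353684583, 'cy': 239.17381286029143, 'R': array([[ 0.26145836,  0.96521336, -0.00164263],
       [ 0.50338509, -0.13780933, -0.85300178],
       [-0.82355508,  0.22219757, -0.52190542]]), 't': array([-0.12365023, -0.26460012,  1.53761772])}
{'time_s': 0.1, 'qpos': array([68.58864648, 18.435398  , -4.01669239, 83.16922675,  1.29445006,
       78.53804655, -3.25770788]), 'joint_velocities': array([-0.05414661, -0.07099467,  0.05992678, -0.14389426, -0.04146432,
        0.04271527,  0.04164142]), 'effort': array([-1.04899464e-03, -4.92571378e+01, -4.06471314e-01, -3.13397884e+01,
       -6.43320079e-02,  3.94832273e-02,  6.61102217e-05]), 'tool_pos': array([ 0.24558323, -0.60129311,  0.22155285]), 'tool_rot': array([-1.79902533e+02,  4.45330567e-03,  2.22242650e+01]), 'force': array([-0.63451959, -0.05629104,  0.60906148]), 'wrist_torque': array([-0.05039643, -0.01360192, -0.00355763]), 'grasp_force': 0.0, 'grip_width': 0.08730819685412539}
```

View pics/top0.png

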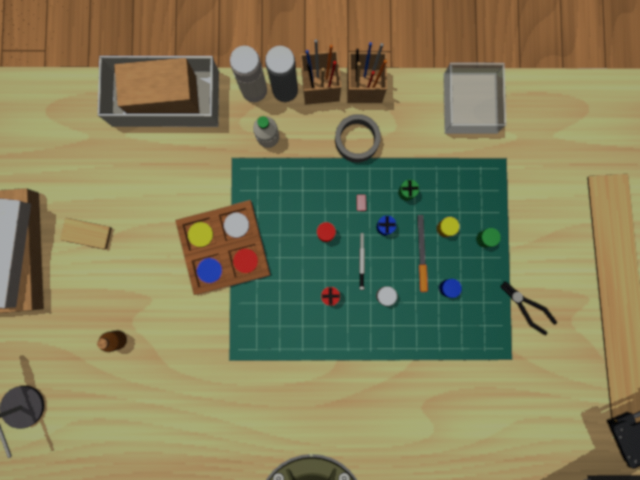

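View pics/scene0.png

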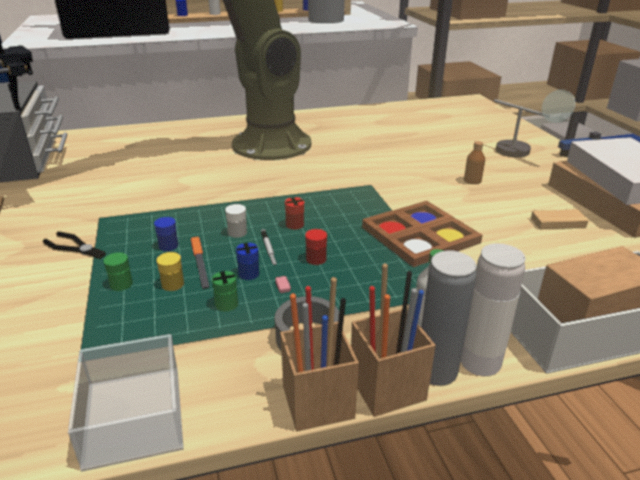

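```bash
cat > h.py <<'E'
import numpy as np, cv2
from scipy.optimize import fsolve
from cell import env
def proj(m,X):
    c=np.asarray(X)@m['R'].T+m['t']; return np.c_[m['fx']*c[:,0]/c[:,2]+m['cx'],m['fy']*c[:,1]/c[:,2]+m['cy']]
def unproj(m,uv,z):
    d=m['R'].T@np.array([(uv[0]-m['cx'])/m['fx'],(uv[1]-m['cy'])/m['fy'],1]); C=-m['R'].T@m['t']
    return (C+d*(z-C[2])/d[2])[:2]
def blob(img,uv,col,r=16):
    u,v=map(int,uv); p=img[v-r:v+r,u-r:u+r]; h=cv2.cvtColor(p,cv2.COLOR_RGB2HSV).astype(int); H,S,V=h[...,0],h[...,1],h[...,2]
    k={'red':((H<8)|(H>172))&(S>150)&(V>70),'yellow':(abs(H-27)<6)&(S>150)&(V>80),'blue':(abs(H-116)<10)&(S>120)&(V>60),'white':(S<50)&(V>90)}[col].astype(np.uint8)
    n,l,s,c=cv2.connectedComponentsWithStats(k); i=1+np.argmax(s[1:,4]); return c[i]+[u-r,v-r],s[i]
def fit(m,c,r,z0,z1):
    a=np.linspace(0,2*np.pi,40)
    def cen(xy):
        P=np.vstack([np.c_[xy[0]+r*np.cos(a),xy[1]+r*np.sin(a),0*a+z] for z in (z0,z1)])
        M=cv2.moments(cv2.convexHull(proj(m,P).astype(np.float32))); return np.array([M['m10'],M['m01']])/M['m00']-c
    return fsolve(cen,unproj(m,c,(z0+z1)/2),epsfcn=1e-4)
E
python3 - <<'E'
from h import *
im=cv2.cvtColor(cv2.imread('pics/top0.png'),cv2.COLOR_BGR2RGB); m=env.camera_model('top')
print(-m['R'].T@m['t'])
for c,uv in dict(red=(327,232),yellow=(450,227),blue=(452,289),white=(387,296)).items():
    b,s=blob(im,uv,c); print('pot',c,b.round(1),s,fit(m,b,.02,0,.056).round(4),unproj(m,b,.056).round(4))
for n,uv in dict(empty_red=(331,296),empty_blue=(387,226),g1=(410,189),g2=(490,238)).items(): print(n,unproj(m,uv,.05).round(3))
D={}
for c,uv in dict(red=(246,261),yellow=(200,235),blue=(209,270),white=(236,225)).items():
    b,s=blob(im,uv,c); D[c]=unproj(m,b,.008); print('pad',c,b.round(1),s,D[c].round(4))
print('rect',np.mean(list(D.values()),0),[np.linalg.norm(D['red']-D[k]) for k in('blue','white')], D['white']-D['yellow'], D['red']-D['blue'])
cv2.imwrite('pics/crop.png',cv2.resize(cv2.imread('pics/top0.png')[170:320,300:515],None,fx=3.7,fy=3.7,interpolation=2))
E
```

```text
[ 0.46904845 -0.01827985  1.36486528]
pot red [325.8 231.7] [  6   7  19  19 274] [ 0.5926 -0.0308] [ 0.5905 -0.0306]
pot yellow [448.7 226.3] [  6   6  19  19 277] [ 0.6049 -0.2989] [ 0.6023 -0.2937]
pot blue [451.2 288. ] [  6   6  20  19 302] [ 0.4709 -0.3017] [ 0.4708 -0.2965]
pot white [386.7 295.8] [  6   6  21  20 318] [ 0.4542 -0.1619] [ 0.4544 -0.1595]
empty_red [ 0.454 -0.042]
empty_blue [ 0.603 -0.162]
g1 [ 0.684 -0.213]
g2 [ 0.578 -0.383]
pad red [244.9 260.3] [  2   3  26  25 510] [0.5318 0.1471]
pad yellow [199.7 234. ] [  3   2  26  26 523] [0.5898 0.2473]
pad blue [208.8 270.1] [  4   4  24  25 458] [0.5103 0.226 ]
pad white [235.9 224.6] [  3   3  26  26 488] [0.6108 0.1678]
rect [0.56067044 0.19704104] [np.float64(0.08178671503109892), np.float64(0.08166807006648613)] [ 0.02096583 -0.07947608] [ 0.02151677 -0.07890561]
```

View pics/crop.png

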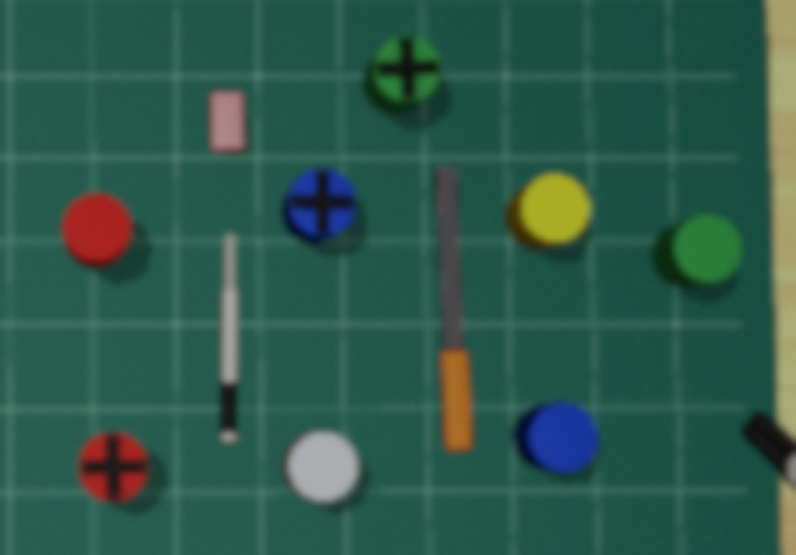

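Plain lids in the top view: red (326,232), yellow (449,226), blue (451,288) and white (387,296). The crossed ones are red (331,296), blue (387,226) and green (410,189), and there is a plain green at (490,238). The crop confirms which lids carry crosses. The four plain coloured ones fit the description, and I start with blue.

{"fn": "step_arm", "kwargs": {"moves": [{"dp": [0, 0, 0], "dr": [0, 0, 0.13], "fingers": 0}, {"dp": [0, 0, 0], "dr": [0, 0, 0.13], "fingers": 0}, {"dp": [0, 0, 0], "dr": [0, 0, 0.128], "fingers": 0}, {"dp": [32, -43, 0], "dr": [0, 0, 0], "fingers": 0}, {"dp": [32, -43, 0], "dr": [0, 0, 0], "fingers": 0}], "squeeze": 20}}

```text
time_s: 0.72
tool_pos: [0.31, -0.5147, 0.2218]
tool_rot: [-179.9, 0.0, -0.1]
force: [0.8, -0.3, 0.1]
grip_width: 0.0869
grasp_force: 0.0
```

{"fn": "step_arm", "kwargs": {"moves": [{"dp": [32, -43, 10], "dr": [0, 0, 0], "fingers": 0}, {"dp": [32, -43, 10], "dr": [0, 0, 0], "fingers": 0}, {"dp": [32, -43, 20], "dr": [0, 0, 0], "fingers": 0}, {"dp": [32, -43, 20], "dr": [0, 0, 0], "fingers": 0}, {"dp": [32, -43, 20], "dr": [0, 0, 0], "fingers": 0}]}}

```text
time_s: 1.35
tool_pos: [0.4704, -0.2993, 0.1417]
tool_rot: [180.0, 0.0, -0.0]
force: [1.2, -0.0, 0.1]
grip_width: 0.0867
grasp_force: 0.0
```

```bash
python3 - <<'E'
from h import *
m=env.camera_model('wrist'); im=env.read_camera('wrist'); o=env.get_obs(); print(o['tool_pos'],-m['R'].T@m['t'])
cv2.imwrite('pics/w1.png',im[:,:,::-1])
uv=proj(m,[[.4708,-.2965,.056]])[0]; print(uv)
b,s=blob(im,uv,'blue',min(90,int(min(uv[0],uv[1],640-uv[0],480-uv[1])))); print(b,s,unproj(m,b,.056))
E
```

```text
[ 0.47444114 -0.28963263  0.13900255] [ 0.54365625 -0.2987398   0.30341712]
[320.79970217 252.89197571]
[323.54456223 243.23910483] [  67   49   54   63 2547] [ 0.47813305 -0.29852143]
```

View pics/w1.png

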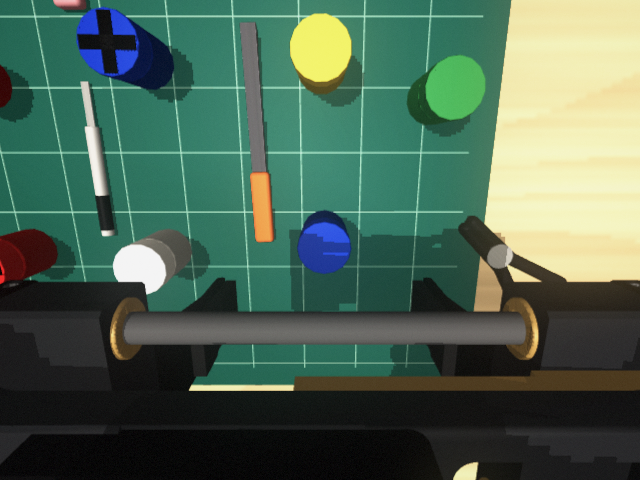

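The picture shows the plain blue lid at (324,247), the empty blue with its cross at (108,42), yellow at (321,48), and white at (140,268). The arm was still settling when it was taken, so I re-read now.

```bash
python3 - <<'E'
from h import *
m=env.camera_model('wrist'); im=env.read_camera('wrist'); o=env.get_obs(); print(o['tool_pos'],o['tool_rot'],-m['R'].T@m['t'])
for c,X in dict(blue=(.4708,-.2965),yellow=(.6023,-.2937)).items():
    uv=proj(m,[[*X,.056]])[0]; b,s=blob(im,uv,c,40); print(c,uv,b,s,unproj(m,b,.056),fit(m,b,.02,0,.056))
m=env.camera_model('top')
print(proj(m,[[*o['tool_pos']]]))
E
```

```text
[ 0.472669   -0.29238288  0.13991253] [-1.79648924e+02  9.82438862e-02  6.24828198e-01] [ 0.54770202 -0.28960067  0.30066152]
blue [334.78725555 259.34824165] [337.18135922 249.5631068 ] [  17    0   54   61 2575] [ 0.47824332 -0.29810008] [ 0.47319101 -0.29866177]
yellow [334.09396814  60.663828  ] [337.32916667  84.98958333] [ 15  26  61  52 480] [ 0.58814253 -0.29602538] [ 0.58910395 -0.29624327]
[[458.05473549 286.96331874]]
```

{"fn": "step_arm", "kwargs": {"moves": [{"dp": [1, -1, 20], "dr": [0, 0, 0], "fingers": 0}, {"dp": [1, -1, 40], "dr": [0, 0, 0], "fingers": 0}, {"dp": [0, 0, 35], "dr": [0, 0, 0], "fingers": 0}, {"dp": [0, 0, 18], "dr": [0, 0, 0], "fingers": 0}, {"dp": [0, 0, 6], "dr": [0, 0, 0], "fingers": 0}]}}

```text
time_s: 2.08
tool_pos: [0.4712, -0.2988, 0.0227]
tool_rot: [-180.0, 0.1, -0.0]
force: [0.1, 0.2, 0.1]
grip_width: 0.0872
grasp_force: 0.0
```

{"fn": "step_arm", "kwargs": {"moves": [{"dp": [0, 0, 0], "dr": [0, 0, 0], "fingers": 1}, {"dp": [0, 0, 0], "dr": [0, 0, 0], "fingers": 1}, {"dp": [0, 0, 0], "dr": [0, 0, 0], "fingers": 1}, {"dp": [0, 0, 0], "dr": [0, 0, 0], "fingers": 1}, {"dp": [0, 0, 0], "dr": [0, 0, 0], "fingers": 1}]}}

```text
time_s: 2.7
tool_pos: [0.4719, -0.2989, 0.0238]
tool_rot: [180.0, -0.0, -0.0]
force: [0.6, 0.4, 0.6]
grip_width: 0.0449
grasp_force: 0.0
```

{"fn": "step_arm", "kwargs": {"moves": [{"dp": [0, 0, 0], "dr": [0, 0, 0], "fingers": 1}, {"dp": [0, 0, 0], "dr": [0, 0, 0], "fingers": 1}, {"dp": [0, 0, 0], "dr": [0, 0, 0], "fingers": 1}, {"dp": [0, 0, -10], "dr": [0, 0, 0], "fingers": 1}, {"dp": [0, 0, -20], "dr": [0, 0, 0], "fingers": 1}]}}

```text
time_s: 3.32
tool_pos: [0.4711, -0.2983, 0.0534]
tool_rot: [-179.9, 0.1, -0.0]
force: [0.2, -0.7, -1.0]
grip_width: 0.0396
grasp_force: 20.0
```

{"fn": "step_arm", "kwargs": {"moves": [{"dp": [0, 0, -43], "dr": [0, 0, 0], "fingers": 1}, {"dp": [0, 0, -43], "dr": [0, 0, 0], "fingers": 1}, {"dp": [3, -25, 0], "dr": [0, 0, 0], "fingers": 1}, {"dp": [3, -45, 0], "dr": [0, 0, 0], "fingers": 1}, {"dp": [3, -45, 0], "dr": [0, 0, 0], "fingers": 1}]}}

```text
time_s: 3.95
tool_pos: [0.481, -0.1827, 0.1402]
tool_rot: [180.0, -0.0, -0.1]
force: [0.5, 0.9, -0.4]
grip_width: 0.0395
grasp_force: 20.0
```

{"fn": "step_arm", "kwargs": {"moves": [{"dp": [3, -50, 0], "dr": [0, 0, 0], "fingers": 1}, {"dp": [3, -50, 0], "dr": [0, 0, 0], "fingers": 1}, {"dp": [3, -50, 0], "dr": [0, 0, 0], "fingers": 1}, {"dp": [3, -50, 0], "dr": [0, 0, 0], "fingers": 1}, {"dp": [3, -50, 0], "dr": [0, 0, 0], "fingers": 1}]}}

```text
time_s: 4.58
tool_pos: [0.4959, 0.0678, 0.1402]
tool_rot: [180.0, -0.1, -0.0]
force: [1.4, -0.3, -0.0]
grip_width: 0.0391
grasp_force: 20.0
```

{"fn": "step_arm", "kwargs": {"moves": [{"dp": [3, -50, 0], "dr": [0, 0, 0], "fingers": 1}, {"dp": [3, -50, 0], "dr": [0, 0, 0], "fingers": 1}, {"dp": [3, -35, 0], "dr": [0, 0, 0], "fingers": 1}, {"dp": [3, -20, 0], "dr": [0, 0, 0], "fingers": 1}, {"dp": [3, -5, 0], "dr": [0, 0, 0], "fingers": 1}]}}

```text
time_s: 5.2
tool_pos: [0.5106, 0.2279, 0.1399]
tool_rot: [-180.0, -0.0, 0.1]
force: [0.2, -1.2, -0.2]
grip_width: 0.0396
grasp_force: 20.0
```

{"fn": "step_arm", "kwargs": {"moves": [{"dp": [0, 1, 30], "dr": [0, 0, 0], "fingers": 1}, {"dp": [0, 0, 40], "dr": [0, 0, 0], "fingers": 1}, {"dp": [0, 0, 22], "dr": [0, 0, 0], "fingers": 1}, {"dp": [0, 0, 10], "dr": [0, 0, 0], "fingers": 1}, {"dp": [0, 0, 5], "dr": [0, 0, 0], "fingers": 1}]}}

```text
time_s: 5.82
tool_pos: [0.5114, 0.2245, 0.0326]
tool_rot: [180.0, -0.0, -0.1]
force: [0.2, -0.3, -0.7]
grip_width: 0.0399
grasp_force: 20.0
```

{"fn": "step_arm", "kwargs": {"moves": [{"dp": [0, 0, 1], "dr": [0, 0, 0], "fingers": 1}, {"dp": [0, 0, 0], "dr": [0, 0, 0], "fingers": 1}, {"dp": [0, 0, 0], "dr": [0, 0, 0], "fingers": 0.35}, {"dp": [0, 0, 0], "dr": [0, 0, 0], "fingers": 0.35}, {"dp": [0, 0, 0], "dr": [0, 0, 0], "fingers": 0.35}]}}

```text
time_s: 6.45
tool_pos: [0.5111, 0.2252, 0.0317]
tool_rot: [180.0, -0.0, -0.0]
force: [-0.6, -0.5, 0.4]
grip_width: 0.0553
grasp_force: 0.0
```

{"fn": "step_arm", "kwargs": {"moves": [{"dp": [0, 0, -10], "dr": [0, 0, 0], "fingers": 0.35}, {"dp": [0, 0, -40], "dr": [0, 0, 0], "fingers": 0.35}, {"dp": [0, 0, -50], "dr": [0, 0, 0], "fingers": 0.2}, {"dp": [10, 30, -8], "dr": [0, 0, 0], "fingers": 0}, {"dp": [15, 50, 0], "dr": [0, 0, 0], "fingers": 0}]}}

```text
time_s: 7.08
tool_pos: [0.5368, 0.1471, 0.1421]
tool_rot: [-179.9, -0.2, 0.3]
force: [0.3, -0.2, 0.5]
grip_width: 0.079
grasp_force: 0.0
```

{"fn": "step_arm", "kwargs": {"moves": [{"dp": [15, 50, 0], "dr": [0, 0, 0], "fingers": 0}, {"dp": [15, 50, 0], "dr": [0, 0, 0], "fingers": 0}, {"dp": [15, 45, 0], "dr": [0, 0, 0], "fingers": 0}, {"dp": [7, 25, 0], "dr": [0, 0, 0], "fingers": 0}, {"dp": [3, 6, 0], "dr": [0, 0, 0], "fingers": 0}]}}

```text
time_s: 7.7
tool_pos: [0.5912, -0.0331, 0.14]
tool_rot: [180.0, -0.0, -0.2]
force: [-0.2, 0.2, -0.1]
grip_width: 0.0868
grasp_force: 0.0
```

{"fn": "step_arm", "kwargs": {"moves": [{"dp": [0, 0, 20], "dr": [0, 0, 0], "fingers": 0}, {"dp": [0, 0, 40], "dr": [0, 0, 0], "fingers": 0}, {"dp": [0, 0, 35], "dr": [0, 0, 0], "fingers": 0}, {"dp": [0, 0, 16], "dr": [0, 0, 0], "fingers": 0}, {"dp": [0, 0, 5], "dr": [0, 0, 0], "fingers": 0}]}}

```text
time_s: 8.32
tool_pos: [0.5901, -0.0294, 0.0224]
tool_rot: [-180.0, 0.1, 0.1]
force: [-0.2, 0.9, 1.0]
grip_width: 0.0871
grasp_force: 0.0
```

{"fn": "step_arm", "kwargs": {"moves": [{"dp": [0, 0, 0], "dr": [0, 0, 0], "fingers": 1}, {"dp": [0, 0, 0], "dr": [0, 0, 0], "fingers": 1}, {"dp": [0, 0, 0], "dr": [0, 0, 0], "fingers": 1}, {"dp": [0, 0, 0], "dr": [0, 0, 0], "fingers": 1}, {"dp": [0, 0, 0], "dr": [0, 0, 0], "fingers": 1}]}}

```text
time_s: 8.95
tool_pos: [0.591, -0.0309, 0.0237]
tool_rot: [180.0, -0.0, -0.0]
force: [-0.0, 1.5, 0.4]
grip_width: 0.0452
grasp_force: 0.0
```

{"fn": "step_arm", "kwargs": {"moves": [{"dp": [0, 0, 0], "dr": [0, 0, 0], "fingers": 1}, {"dp": [0, 0, 0], "dr": [0, 0, 0], "fingers": 1}, {"dp": [0, 0, 0], "dr": [0, 0, 0], "fingers": 1}, {"dp": [0, 0, -10], "dr": [0, 0, 0], "fingers": 1}, {"dp": [0, 0, -20], "dr": [0, 0, 0], "fingers": 1}]}}

```text
time_s: 9.57
tool_pos: [0.5901, -0.0307, 0.0537]
tool_rot: [-180.0, 0.1, -0.0]
force: [0.5, 0.3, -1.3]
grip_width: 0.0394
grasp_force: 20.0
```

{"fn": "step_arm", "kwargs": {"moves": [{"dp": [0, 0, -43], "dr": [0, 0, 0], "fingers": 1}, {"dp": [0, 0, -43], "dr": [0, 0, 0], "fingers": 1}, {"dp": [-10, -25, 0], "dr": [0, 0, 0], "fingers": 1}, {"dp": [-15, -45, 0], "dr": [0, 0, 0], "fingers": 1}, {"dp": [-15, -45, 0], "dr": [0, 0, 0], "fingers": 1}]}}

```text
time_s: 10.2
tool_pos: [0.5509, 0.0854, 0.1413]
tool_rot: [180.0, -0.1, -0.1]
force: [0.8, -0.3, -1.2]
grip_width: 0.0397
grasp_force: 20.0
```

{"fn": "step_arm", "kwargs": {"moves": [{"dp": [-12, -38, 0], "dr": [0, 0, 0], "fingers": 1}, {"dp": [-5, -18, 0], "dr": [0, 0, 0], "fingers": 1}, {"dp": [-1, -7, 0], "dr": [0, 0, 0], "fingers": 1}, {"dp": [0, 0, 0], "dr": [0, 0, 0], "fingers": 1}, {"dp": [0, 0, 20], "dr": [0, 0, 0], "fingers": 1}]}}

```text
time_s: 10.82
tool_pos: [0.535, 0.1457, 0.1201]
tool_rot: [180.0, -0.2, -0.2]
force: [0.3, -0.5, -0.9]
grip_width: 0.0394
grasp_force: 20.0
```

{"fn": "step_arm", "kwargs": {"moves": [{"dp": [0, 0, 40], "dr": [0, 0, 0], "fingers": 1}, {"dp": [0, 0, 30], "dr": [0, 0, 0], "fingers": 1}, {"dp": [0, 0, 12], "dr": [0, 0, 0], "fingers": 1}, {"dp": [0, 0, 5], "dr": [0, 0, 0], "fingers": 1}, {"dp": [0, 0, 0], "dr": [0, 0, 0], "fingers": 1}]}}

```text
time_s: 11.45
tool_pos: [0.5336, 0.1471, 0.0331]
tool_rot: [-180.0, -0.1, -0.0]
force: [-0.3, -0.2, -0.8]
grip_width: 0.0395
grasp_force: 20.0
```

{"fn": "step_arm", "kwargs": {"moves": [{"dp": [-1, 0, 1.5], "dr": [0, 0, 0], "fingers": 1}, {"dp": [0, 0, 0], "dr": [0, 0, 0], "fingers": 0.35}, {"dp": [0, 0, 0], "dr": [0, 0, 0], "fingers": 0.35}, {"dp": [0, 0, 0], "dr": [0, 0, 0], "fingers": 0.35}, {"dp": [0, 0, 0], "dr": [0, 0, 0], "fingers": 0.35}]}}

```text
time_s: 12.08
tool_pos: [0.532, 0.1472, 0.0311]
tool_rot: [180.0, -0.0, -0.0]
force: [0.3, -0.8, -1.0]
grip_width: 0.0562
grasp_force: 0.0
```

{"fn": "step_arm", "kwargs": {"moves": [{"dp": [0, 0, -10], "dr": [0, 0, 0], "fingers": 0.35}, {"dp": [0, 0, -40], "dr": [0, 0, 0], "fingers": 0.35}, {"dp": [0, 0, -50], "dr": [0, 0, 0], "fingers": 0.2}, {"dp": [-8, 30, -8], "dr": [0, 0, 0], "fingers": 0}, {"dp": [-13, 50, 0], "dr": [0, 0, 0], "fingers": 0}]}}

```text
time_s: 12.7
tool_pos: [0.512, 0.0686, 0.1414]
tool_rot: [-179.9, -0.2, 0.2]
force: [0.4, 0.1, -0.1]
grip_width: 0.0788
grasp_force: 0.0
```

{"fn": "step_arm", "kwargs": {"moves": [{"dp": [-13, 50, 0], "dr": [0, 0, 0], "fingers": 0}, {"dp": [-13, 50, 0], "dr": [0, 0, 0], "fingers": 0}, {"dp": [-13, 50, 0], "dr": [0, 0, 0], "fingers": 0}, {"dp": [-12, 45, 0], "dr": [0, 0, 0], "fingers": 0}, {"dp": [-6, 25, 0], "dr": [0, 0, 0], "fingers": 0}]}}

```text
time_s: 13.32
tool_pos: [0.4531, -0.1555, 0.1399]
tool_rot: [179.9, -0.0, -0.2]
force: [0.6, 0.6, 0.2]
grip_width: 0.0872
grasp_force: 0.0
```

{"fn": "step_arm", "kwargs": {"moves": [{"dp": [1, 7, 0], "dr": [0, 0, 0], "fingers": 0}, {"dp": [0, 0, 30], "dr": [0, 0, 0], "fingers": 0}, {"dp": [0, 0, 45], "dr": [0, 0, 0], "fingers": 0}, {"dp": [0, 0, 30], "dr": [0, 0, 0], "fingers": 0}, {"dp": [0, 0, 11], "dr": [0, 0, 0], "fingers": 0}]}}

```text
time_s: 13.95
tool_pos: [0.4544, -0.1579, 0.0217]
tool_rot: [-179.9, 0.1, 0.1]
force: [-0.3, 0.3, 0.4]
grip_width: 0.0868
grasp_force: 0.0
```

{"fn": "step_arm", "kwargs": {"moves": [{"dp": [0, 0, 0], "dr": [0, 0, 0], "fingers": 1}, {"dp": [0, 0, 0], "dr": [0, 0, 0], "fingers": 1}, {"dp": [0, 0, 0], "dr": [0, 0, 0], "fingers": 1}, {"dp": [0, 0, 0], "dr": [0, 0, 0], "fingers": 1}, {"dp": [0, 0, 0], "dr": [0, 0, 0], "fingers": 1}]}}

```text
time_s: 14.58
tool_pos: [0.455, -0.16, 0.0234]
tool_rot: [180.0, -0.0, -0.0]
force: [0.5, -1.0, 0.2]
grip_width: 0.0452
grasp_force: 0.0
```

{"fn": "step_arm", "kwargs": {"moves": [{"dp": [0, 0, 0], "dr": [0, 0, 0], "fingers": 1}, {"dp": [0, 0, 0], "dr": [0, 0, 0], "fingers": 1}, {"dp": [0, 0, 0], "dr": [0, 0, 0], "fingers": 1}, {"dp": [0, 0, -10], "dr": [0, 0, 0], "fingers": 1}, {"dp": [0, 0, -20], "dr": [0, 0, 0], "fingers": 1}]}}

```text
time_s: 15.2
tool_pos: [0.454, -0.1593, 0.0529]
tool_rot: [-179.9, 0.1, -0.0]
force: [0.7, -0.7, -0.1]
grip_width: 0.0396
grasp_force: 20.0
```

{"fn": "step_arm", "kwargs": {"moves": [{"dp": [0, 0, -43], "dr": [0, 0, 0], "fingers": 1}, {"dp": [0, 0, -43], "dr": [0, 0, 0], "fingers": 1}, {"dp": [10, -20, 0], "dr": [0, 0, 0], "fingers": 1}, {"dp": [20, -42, 0], "dr": [0, 0, 0], "fingers": 1}, {"dp": [20, -42, 0], "dr": [0, 0, 0], "fingers": 1}]}}

```text
time_s: 15.82
tool_pos: [0.5053, -0.0549, 0.1397]
tool_rot: [180.0, -0.0, -0.1]
force: [0.7, -1.0, -0.7]
grip_width: 0.0392
grasp_force: 20.0
```

{"fn": "step_arm", "kwargs": {"moves": [{"dp": [22, -47, 0], "dr": [0, 0, 0], "fingers": 1}, {"dp": [22, -47, 0], "dr": [0, 0, 0], "fingers": 1}, {"dp": [22, -47, 0], "dr": [0, 0, 0], "fingers": 1}, {"dp": [22, -47, 0], "dr": [0, 0, 0], "fingers": 1}, {"dp": [11, -24, 0], "dr": [0, 0, 0], "fingers": 1}]}}

```text
time_s: 16.45
tool_pos: [0.604, 0.16, 0.1393]
tool_rot: [-179.9, 0.0, 0.2]
force: [0.5, -0.2, -0.3]
grip_width: 0.0399
grasp_force: 20.0
```

{"fn": "step_arm", "kwargs": {"moves": [{"dp": [6, -12, 0], "dr": [0, 0, 0], "fingers": 1}, {"dp": [0, 0, 0], "dr": [0, 0, 0], "fingers": 1}, {"dp": [0, 0, 0], "dr": [0, 0, 0], "fingers": 1}, {"dp": [0, 0, 20], "dr": [0, 0, 0], "fingers": 1}, {"dp": [0, 0, 30], "dr": [0, 0, 0], "fingers": 1}]}}

```text
time_s: 17.08
tool_pos: [0.6104, 0.1669, 0.0884]
tool_rot: [180.0, -0.1, -0.1]
force: [0.6, -0.2, -1.2]
grip_width: 0.0396
grasp_force: 20.0
```

{"fn": "step_arm", "kwargs": {"moves": [{"dp": [0, 0, 30], "dr": [0, 0, 0], "fingers": 1}, {"dp": [0, 0, 17], "dr": [0, 0, 0], "fingers": 1}, {"dp": [0, 0, 6], "dr": [0, 0, 0], "fingers": 1}, {"dp": [0, 0, 3], "dr": [0, 0, 0], "fingers": 1}, {"dp": [0, 0, 1], "dr": [0, 0, 0], "fingers": 1}]}}

```text
time_s: 17.7
tool_pos: [0.6106, 0.1683, 0.0328]
tool_rot: [-180.0, -0.1, -0.0]
force: [-0.5, 1.1, -0.4]
grip_width: 0.0392
grasp_force: 20.0
```

{"fn": "step_arm", "kwargs": {"moves": [{"dp": [0, 0, 0], "dr": [0, 0, 0], "fingers": 1}, {"dp": [0, 0, 0], "dr": [0, 0, 0], "fingers": 0.35}, {"dp": [0, 0, 0], "dr": [0, 0, 0], "fingers": 0.35}, {"dp": [0, 0, 0], "dr": [0, 0, 0], "fingers": 0.35}, {"dp": [0, 0, 0], "dr": [0, 0, 0], "fingers": 0.35}]}}

```text
time_s: 18.32
tool_pos: [0.61, 0.1681, 0.0321]
tool_rot: [180.0, -0.0, -0.0]
force: [0.5, -1.2, -1.2]
grip_width: 0.0561
grasp_force: 0.0
```

{"fn": "step_arm", "kwargs": {"moves": [{"dp": [0, 0, -10], "dr": [0, 0, 0], "fingers": 0.35}, {"dp": [0, 0, -40], "dr": [0, 0, 0], "fingers": 0.35}, {"dp": [0, 0, -50], "dr": [0, 0, 0], "fingers": 0.2}, {"dp": [0, 30, -8], "dr": [0, 0, 0], "fingers": 0}, {"dp": [-1, 50, 0], "dr": [0, 0, 0], "fingers": 0}]}}

```text
time_s: 18.95
tool_pos: [0.6098, 0.0904, 0.1428]
tool_rot: [-179.9, -0.2, 0.3]
force: [0.1, -0.3, 0.5]
grip_width: 0.0791
grasp_force: 0.0
```

{"fn": "step_arm", "kwargs": {"moves": [{"dp": [-1, 50, 0], "dr": [0, 0, 0], "fingers": 0}, {"dp": [-1, 50, 0], "dr": [0, 0, 0], "fingers": 0}, {"dp": [-1, 50, 0], "dr": [0, 0, 0], "fingers": 0}, {"dp": [-1, 50, 0], "dr": [0, 0, 0], "fingers": 0}, {"dp": [-1, 50, 0], "dr": [0, 0, 0], "fingers": 0}]}}

```text
time_s: 19.58
tool_pos: [0.604, -0.1634, 0.1411]
tool_rot: [180.0, -0.1, 0.0]
force: [0.7, -0.2, 0.1]
grip_width: 0.0868
grasp_force: 0.0
```

{"fn": "step_arm", "kwargs": {"moves": [{"dp": [-1, 50, 0], "dr": [0, 0, 0], "fingers": 0}, {"dp": [-1, 45, 0], "dr": [0, 0, 0], "fingers": 0}, {"dp": [0, 25, 0], "dr": [0, 0, 0], "fingers": 0}, {"dp": [0, 12, 0], "dr": [0, 0, 0], "fingers": 0}, {"dp": [0, 0, 0], "dr": [0, 0, 0], "fingers": 0}]}}

```text
time_s: 20.2
tool_pos: [0.6022, -0.293, 0.1401]
tool_rot: [-180.0, -0.0, 0.0]
force: [-0.2, -0.1, 0.4]
grip_width: 0.0871
grasp_force: 0.0
```

```bash
python3 - <<'E'
from h import *
for i in range(4): env.read_camera('top')
m=env.camera_model('wrist'); im=env.read_camera('wrist'); o=env.get_obs(); print(o['tool_pos'],o['time_s'])
uv=proj(m,[[.6023,-.2937,.056]])[0]; b,s=blob(im,uv,'yellow',70); print(b,s,unproj(m,b,.056))
cv2.imwrite('pics/t2.png',env.read_camera('top')[:,:,::-1])
E
```

```text
[ 0.6024225  -0.29183716  0.14027068] 20.45
[330.12874409 246.77929585] [  48   27   54   63 1903] [ 0.60802226 -0.29539349]
```

View pics/t2.png

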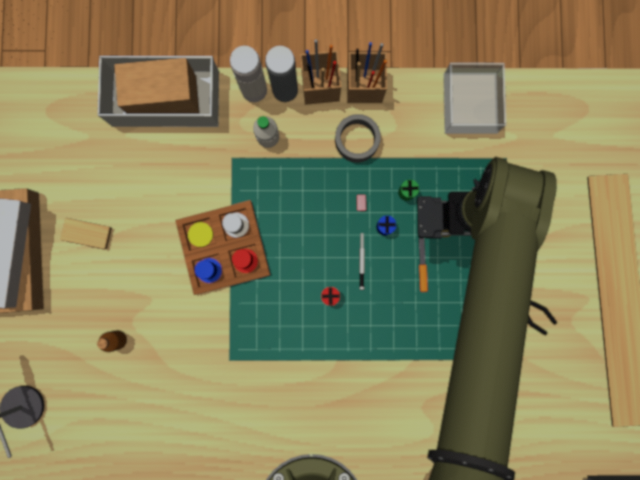

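The top view shows blue (208,270), red (244,261) and white (235,225) standing in their wells. The crossed pots are unmoved at (331,296) and (387,226), and yellow is under the gripper.

{"fn": "step_arm", "kwargs": {"moves": [{"dp": [1, 1, 25], "dr": [0, 0, 0], "fingers": 0}, {"dp": [0, 0, 40], "dr": [0, 0, 0], "fingers": 0}, {"dp": [0, 0, 32], "dr": [0, 0, 0], "fingers": 0}, {"dp": [0, 0, 14], "dr": [0, 0, 0], "fingers": 0}, {"dp": [0, 0, 5], "dr": [0, 0, 0], "fingers": 0}]}}

```text
time_s: 21.12
tool_pos: [0.6029, -0.2944, 0.0238]
tool_rot: [-180.0, 0.0, 0.0]
force: [-0.4, -1.3, -0.4]
grip_width: 0.0867
grasp_force: 0.0
```

{"fn": "step_arm", "kwargs": {"moves": [{"dp": [0, 0, 0], "dr": [0, 0, 0], "fingers": 1}, {"dp": [0, 0, 0], "dr": [0, 0, 0], "fingers": 1}, {"dp": [0, 0, 0], "dr": [0, 0, 0], "fingers": 1}, {"dp": [0, 0, 0], "dr": [0, 0, 0], "fingers": 1}, {"dp": [0, 0, 0], "dr": [0, 0, 0], "fingers": 1}]}}

```text
time_s: 21.75
tool_pos: [0.6029, -0.2949, 0.0242]
tool_rot: [180.0, -0.0, -0.0]
force: [-0.2, 0.3, 0.6]
grip_width: 0.0452
grasp_force: 0.0
```

{"fn": "step_arm", "kwargs": {"moves": [{"dp": [0, 0, 0], "dr": [0, 0, 0], "fingers": 1}, {"dp": [0, 0, 0], "dr": [0, 0, 0], "fingers": 1}, {"dp": [0, 0, 0], "dr": [0, 0, 0], "fingers": 1}, {"dp": [0, 0, -10], "dr": [0, 0, 0], "fingers": 1}, {"dp": [0, 0, -20], "dr": [0, 0, 0], "fingers": 1}]}}

```text
time_s: 22.38
tool_pos: [0.6021, -0.2942, 0.0539]
tool_rot: [-179.9, 0.1, 0.0]
force: [0.3, 0.1, -0.6]
grip_width: 0.0394
grasp_force: 20.0
```

{"fn": "step_arm", "kwargs": {"moves": [{"dp": [0, 0, -43], "dr": [0, 0, 0], "fingers": 1}, {"dp": [0, 0, -43], "dr": [0, 0, 0], "fingers": 1}, {"dp": [-1, -25, 0], "dr": [0, 0, 0], "fingers": 1}, {"dp": [-1, -45, 0], "dr": [0, 0, 0], "fingers": 1}, {"dp": [-1, -45, 0], "dr": [0, 0, 0], "fingers": 1}]}}

```text
time_s: 23.0
tool_pos: [0.5993, -0.1774, 0.1401]
tool_rot: [-180.0, 0.0, 0.0]
force: [-0.1, 0.9, -1.2]
grip_width: 0.0393
grasp_force: 20.0
```

{"fn": "step_arm", "kwargs": {"moves": [{"dp": [-1, -50, 0], "dr": [0, 0, 0], "fingers": 1}, {"dp": [-1, -50, 0], "dr": [0, 0, 0], "fingers": 1}, {"dp": [-1, -50, 0], "dr": [0, 0, 0], "fingers": 1}, {"dp": [-1, -50, 0], "dr": [0, 0, 0], "fingers": 1}, {"dp": [-1, -50, 0], "dr": [0, 0, 0], "fingers": 1}]}}

```text
time_s: 23.62
tool_pos: [0.5938, 0.0728, 0.1401]
tool_rot: [180.0, 0.0, 0.1]
force: [0.7, -0.6, 0.1]
grip_width: 0.0393
grasp_force: 20.0
```

{"fn": "step_arm", "kwargs": {"moves": [{"dp": [-1, -50, 0], "dr": [0, 0, 0], "fingers": 1}, {"dp": [-1, -50, 0], "dr": [0, 0, 0], "fingers": 1}, {"dp": [-1, -40, 0], "dr": [0, 0, 0], "fingers": 1}, {"dp": [-1, -25, 0], "dr": [0, 0, 0], "fingers": 1}, {"dp": [-1, -12, 0], "dr": [0, 0, 0], "fingers": 1}]}}

```text
time_s: 24.25
tool_pos: [0.5883, 0.2499, 0.14]
tool_rot: [-180.0, 0.1, 0.2]
force: [0.1, 0.0, -1.0]
grip_width: 0.0393
grasp_force: 20.0
```

{"fn": "step_arm", "kwargs": {"moves": [{"dp": [0, 0, 0], "dr": [0, 0, 0], "fingers": 1}, {"dp": [0, 0, 0], "dr": [0, 0, 0], "fingers": 1}, {"dp": [0, 0, 20], "dr": [0, 0, 0], "fingers": 1}, {"dp": [0, 0, 25], "dr": [0, 0, 0], "fingers": 1}, {"dp": [0, 0, 5], "dr": [0, 0, 0], "fingers": 1}]}}

```text
time_s: 24.88
tool_pos: [0.5884, 0.2451, 0.0868]
tool_rot: [179.9, 0.3, -0.1]
force: [0.3, 0.6, -1.4]
grip_width: 0.0392
grasp_force: 20.0
```

{"fn": "step_arm", "kwargs": {"moves": [{"dp": [1, 0, 30], "dr": [0, 0, 0], "fingers": 1}, {"dp": [0, 0, 17], "dr": [0, 0, 0], "fingers": 1}, {"dp": [0, 0, 6], "dr": [0, 0, 0], "fingers": 1}, {"dp": [0, 0, 3], "dr": [0, 0, 0], "fingers": 1}, {"dp": [0, 0, 1], "dr": [0, 0, 0], "fingers": 1}]}}

```text
time_s: 25.5
tool_pos: [0.5915, 0.2475, 0.0338]
tool_rot: [-180.0, -0.1, -0.0]
force: [-0.3, 0.0, -0.2]
grip_width: 0.0396
grasp_force: 20.0
```

{"fn": "step_arm", "kwargs": {"moves": [{"dp": [0, 0, 0], "dr": [0, 0, 0], "fingers": 1}, {"dp": [0, 0, 0], "dr": [0, 0, 0], "fingers": 0.35}, {"dp": [0, 0, 0], "dr": [0, 0, 0], "fingers": 0.35}, {"dp": [0, 0, 0], "dr": [0, 0, 0], "fingers": 0.35}, {"dp": [0, 0, 0], "dr": [0, 0, 0], "fingers": 0.35}]}}

```text
time_s: 26.12
tool_pos: [0.591, 0.2472, 0.0331]
tool_rot: [180.0, -0.0, -0.0]
force: [0.5, 0.6, 0.0]
grip_width: 0.0562
grasp_force: 0.0
```

{"fn": "step_arm", "kwargs": {"moves": [{"dp": [0, 0, -10], "dr": [0, 0, 0], "fingers": 0.35}, {"dp": [0, 0, -40], "dr": [0, 0, 0], "fingers": 0.35}, {"dp": [0, 0, -50], "dr": [0, 0, 0], "fingers": 0.2}, {"dp": [0, 30, -50], "dr": [0, 0, 0], "fingers": 0}, {"dp": [0, 50, 0], "dr": [0, 0, 0], "fingers": 0}]}}

```text
time_s: 26.75
tool_pos: [0.5931, 0.1705, 0.1892]
tool_rot: [-179.8, -0.6, 0.3]
force: [0.3, -1.0, -0.3]
grip_width: 0.0787
grasp_force: 0.0
```

{"fn": "step_arm", "kwargs": {"moves": [{"dp": [0, 50, 0], "dr": [0, 0, 0], "fingers": 0}, {"dp": [0, 50, 0], "dr": [0, 0, 0], "fingers": 0}, {"dp": [0, 50, 0], "dr": [0, 0, 0], "fingers": 0}, {"dp": [0, 50, 0], "dr": [0, 0, 0], "fingers": 0}, {"dp": [0, 50, 0], "dr": [0, 0, 0], "fingers": 0}]}}

```text
time_s: 27.38
tool_pos: [0.5909, -0.0843, 0.1841]
tool_rot: [180.0, -0.1, 0.0]
force: [1.2, -0.2, -0.5]
grip_width: 0.0877
grasp_force: 0.0
```

{"fn": "step_arm", "kwargs": {"moves": [{"dp": [0, 50, 0], "dr": [0, 0, 0], "fingers": 0}, {"dp": [0, 30, 0], "dr": [0, 0, 0], "fingers": 0}, {"dp": [0, 10, 0], "dr": [0, 0, 0], "fingers": 0}, {"dp": [0, 0, 0], "dr": [0, 0, 0], "fingers": 0}, {"dp": [0, 0, 0], "dr": [0, 0, 0], "fingers": 0}]}}

```text
time_s: 28.0
tool_pos: [0.5913, -0.1703, 0.1833]
tool_rot: [-179.9, -0.0, 0.2]
force: [0.3, -0.0, -0.1]
grip_width: 0.087
grasp_force: 0.0
```

```bash
python3 - <<'E'
from h import *
m=env.camera_model('top'); im=env.read_camera('top')
D=dict(red=(.5318,.1471),yellow=(.5898,.2473),blue=(.5103,.226),white=(.6108,.1678))
cv2.imwrite('pics/t3.png',cv2.resize(im[180:320,160:420,::-1],None,fx=3,fy=3,interpolation=2))
h=cv2.imread('pics/t3.png')
for c,d in D.items():
    for z,r in((.008,.027),(.064,.02)):
        a=np.linspace(0,6.3,30); P=proj(m,np.c_[d[0]+r*np.cos(a),d[1]+r*np.sin(a),0*a+z]); cv2.polylines(h,[((P-[160,180])*3+1).astype(int).astype(np.int32)],True,(0,255,0),1)
cv2.imwrite('pics/t3.png',h); print(env.get_obs()['time_s'],env.get_obs()['tool_pos'])
E
```

```text
28.05 [ 0.59125463 -0.17038308  0.18326981]
```

View pics/t3.png

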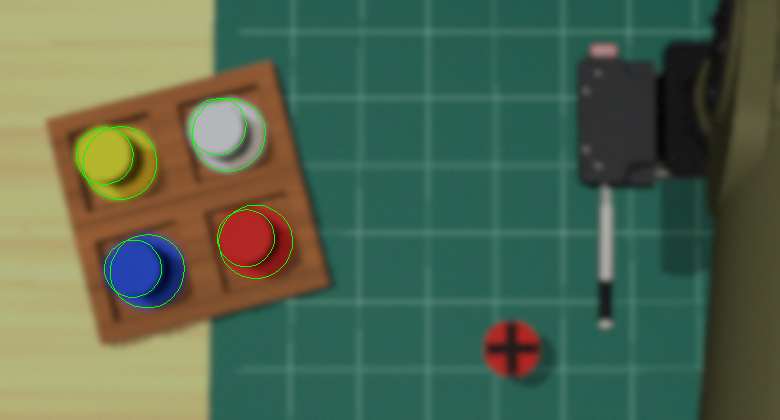

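All four lids in the crop (yellow (108,155), white (219,128), blue (136,269) and red (246,238)) lie in the outlines predicted for pots standing centred on their discs. The crossed red pot is in place at (512,349), so I hand in.

```bash
python3 -c "
from cell import env
print(env.sign_off())"
```

```text
the job is handed in; nothing more can be done
None
```

I put all four full pots upright on the discs matching their lids, left the crossed and green pots where they stood, and handed the job in at about 28 s; the sign-off returned no verdict.

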